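# Pack a tested pool-light kit into its foam tray

### The job

Pack one tested pool-light kit into the blue tray: each of the two lamps with a green dot into a round foam pocket, the white remote into the long narrow pocket and the driver with the green dot into the broad rectangular one, each lying flat and fully down on the yellow pocket floor, face up, set down gently and not dropped. The two drivers stand pushed tight together, so nudge one out a little to make finger room. The lamp and the driver with red dots failed the test: leave them where they are on their pads (the failed driver may be shifted a few centimetres by the nudging).

Things in the scene. Friction and masses are not known exactly. Their poses are not given: they have to be found in the camera images.
- lamp_a_center (a point): round white LED puck lamp, 60 mm across, 28 mm high, pale lens and a ring of yellow LED chips on top, with a green dot sticker 21 mm across in the middle; about 90 g. Stands lens up on a thin grey pad (pad top 3 mm above the bench). The point is at its centre, half-way up; z up.
- lamp_b_center (a point): round white LED puck lamp, 60 mm across, 28 mm high, pale lens and a ring of yellow LED chips on top, with a green dot sticker 21 mm across in the middle; about 90 g. Stands lens up on a thin grey pad (pad top 3 mm above the bench). The point is at its centre, half-way up; z up.
- lamp_reject_center (a point): round white LED puck lamp, 60 mm across, 28 mm high, pale lens and a ring of yellow LED chips on top, with a red dot sticker 21 mm across in the middle; about 90 g. Stands lens up on a thin grey pad (pad top 3 mm above the bench). The point is at its centre, half-way up; z up.
- driver_center (a point): LED driver: aluminium box, black ends, white label with a green dot 21 mm across; 80 mm long (x), 50 wide (y), 28 high, about 160 g. Lies label up on a grey pad (top 3 mm above the bench), its long side tight against the other driver's, ends level: no finger room between. Pushed on its end (free space there) it slides out lengthwise past the other. Point: its centre, half-way up.
- driver_reject_center (a point): LED driver: aluminium box, black ends, white label with a red dot 21 mm across; 80 mm long (x), 50 wide (y), 28 high, about 160 g. Lies label up on a grey pad (top 3 mm above the bench), its long side tight against the other driver's, ends level: no finger room between. Pushed on its end (free space there) it slides out lengthwise past the other. Point: its centre, half-way up.
- remote_center (a point): white remote control with rows of round coloured keys, 110 mm long (x), 36 mm wide (y), 18 mm high (z), about 80 g, lying keys up on a thin grey pad (top 3 mm above the bench). The point is at its centre, half-way up.
- lamp_pocket_1: dark foam insert 134 mm (x) by 90 (y) by 21 high, one of four fixed two by two in any order, all parallel, in a blue tray with 26 mm rim; round pocket 76 mm across, 10 deep (floor 11 mm above the origin), for one lamp (two alike), yellow floor. Foam top 27 mm above the bench. Origin: centre of its underside (6 mm above the bench), straight below the pocket's centre.
- lamp_pocket_2: dark foam insert 134 mm (x) by 90 (y) by 21 high, one of four fixed two by two in any order, all parallel, in a blue tray with 26 mm rim; round pocket 76 mm across, 10 deep (floor 11 mm above the origin), for one lamp (two alike), yellow floor. Foam top 27 mm above the bench. Origin: centre of its underside (6 mm above the bench), straight below the pocket's centre.
- remote_pocket: dark foam insert 134 mm (x) by 90 (y) by 21 high, one of four fixed two by two in any order, all parallel, in a blue tray with 26 mm rim; long narrow pocket 126 mm (x) by 52 (y), 8 deep (floor 13 mm above the origin), for the remote, yellow floor. Foam top 27 mm above the bench. Origin: centre of its underside (6 mm above the bench), straight below the pocket's centre.
- driver_pocket: dark foam insert 134 mm (x) by 90 (y) by 21 high, one of four fixed two by two in any order, all parallel, in a blue tray with 26 mm rim; broad rectangular pocket 96 mm (x) by 66 (y), 10 deep (floor 11 mm above the origin), for the driver, yellow floor. Foam top 27 mm above the bench. Origin: centre of its underside (6 mm above the bench), straight below the pocket's centre.
Mind the look-alikes: they are no part of the job. Leave any brown or turquoise look-alike of the part that bears lamp_b_center alone.

How it is judged:
At the end, for the whole second after the job is handed in: Each in its pocket (lamps either way round): centre within 12 mm of the pocket's, within 3 mm of its floor, upright within 0.1 rad, long ones along the pocket within 0.3 rad, at rest. Red-dot lamp within 30 mm and red-dot driver within 80 mm of their starts, upright ((((horizontal distance between lamp_a_center and lamp_pocket_1 below 0.012 m and z of lamp_a_center in the frame of lamp_pocket_1 below 0.028 m and angle between lamp_a_center's own z axis and vertical below 0.1 rad) and (horizontal distance between lamp_b_center and lamp_pocket_2 below 0.012 m and z of lamp_b_center in the frame of lamp_pocket_2 below 0.028 m and angle between lamp_b_center's own z axis and vertical below 0.1 rad)) or ((horizontal distance between lamp_a_center and lamp_pocket_2 below 0.012 m and z of lamp_a_center in the frame of lamp_pocket_2 below 0.028 m and angle between lamp_a_center's own z axis and vertical below 0.1 rad) and (horizontal distance between lamp_b_center and lamp_pocket_1 below 0.012 m and z of lamp_b_center in the frame of lamp_pocket_1 below 0.028 m and angle between lamp_b_center's own z axis and vertical below 0.1 rad))) and horizontal distance between remote_center and remote_pocket below 0.012 m and z of remote_center in the frame of remote_pocket below 0.025 m and angle between each of remote_center, driver_center, lamp_reject_center, driver_reject_center's own z axis and vertical below 0.1 rad and angle between the x axis of remote_center and the x axis of remote_pocket, either way round below 0.3 rad and horizontal distance between driver_center and driver_pocket below 0.012 m and z of driver_center in the frame of driver_pocket below 0.028 m and angle between the x axis of driver_center and the x axis of driver_pocket, either way round below 0.3 rad and linear speed of each of lamp_a, lamp_b, remote, driver below 0.02 m/s and distance of lamp_reject_center from where it was at the start of the episode below 0.03 m and distance of driver_reject_center from where it was at the start of the episode below 0.08 m); the robot touches nothing.
It fails at once if a lamp (lamp_a) is dropped: it moves faster than 0.7 m/s while its centre is lower than 60 mm above the bench (linear speed of lamp_a above 0.7 m/s and height (world z) of lamp_a_center below 0.06 m).
It fails at once if a lamp (lamp_b) is dropped: it moves faster than 0.7 m/s while its centre is lower than 60 mm above the bench (linear speed of lamp_b above 0.7 m/s and height (world z) of lamp_b_center below 0.06 m).
It fails at once if the remote (remote) is dropped: it moves faster than 0.7 m/s while its centre is lower than 60 mm above the bench (linear speed of remote above 0.7 m/s and height (world z) of remote_center below 0.06 m).
It fails at once if the driver (driver) is dropped: it moves faster than 0.7 m/s while its centre is lower than 60 mm above the bench (linear speed of driver above 0.7 m/s and height (world z) of driver_center below 0.06 m).
It also fails if it takes over 104 s, if anything falls off the work surface, if the arm or the gripper's body presses on something with over 40 N, if the wrist force passes 120 N, or if a joint passes its speed limit or range.

### The arm

A 6-joint arm with a two-finger parallel gripper is mounted at the origin on the work surface. World frame = base frame: x ahead of the robot, y to its left, z up, the work surface at z = 0. Lengths are in m, angles in rad, forces in N, time in s.
With the tool pointing down it reaches from about 0.325 to 0.775 m from the base axis. Payload 9.3 kg.
Tool frame: the origin (TCP) lies at the very end of the fingers, on their centre line; the grasp point (between the pads) lies 19 mm behind it; z points along the fingers, y is the line along which they close (so a half turn about z gives the same grasp; the last joint's range is limited). The gripper opens to 85 mm and grips with 20 to 120 N. Pads are 22 mm wide; open, the fingers measure 114 mm over their backs; the gripper's body (76 mm by 85 mm) begins 54 mm behind the grasp point. The pads swing forward as they close: fully open they stand 13 mm farther back than shut.
Start: joints at [1.042, 0.259, 0.021, 1.334, 0, 1.418], TCP at [0.202, 0.512, 0.231] pointing down, gripper open.
Joint ranges: [-3.04, 3.04], [-0.91, 1.82], [-1.04, 1.36], [-1.92, 1.95], [-1.52, 1.45], [-3.14, 3.14]. Speed limits (rad/s): [2.22, 2.22, 2.79, 3.14, 3.14, 3.14].

### API

Orientations are given as a rotation vector (axis times angle).
In Python, from bench import ctrl gives the robot as it stands. The module is installed in compiled form; this text tells all that it offers. Calls block until the motion is done:
- ctrl.move_to(position, orientation): joint-space move of the TCP to a pose.
- ctrl.line_to(position, feed=0.15, attitude=None, until_force=None): straight line of the TCP; attitude=None keeps the orientation; feed is the mean speed in m/s. With until_force (N) it stops when the force on the tool has changed by that much, and returns True; else False.
- ctrl.move_joints(angles): joint-space move.
- ctrl.open_gripper() and ctrl.close_gripper(grip_force=None): open the fingers fully, or close them until they stop; grip_force is the grip in N (None keeps the last).
- ctrl.pause(seconds).
- ctrl.inverse_kinematics(position, orientation): joint angles nearest the present ones, or None.
- ctrl.grab_frame(name): name is "scene" or "top" or "wrist"; returns a dict with "image" (400x640x3 uint8, red, green, blue), "fx", "fy", "cx", "cy" (pixels), "R" (3x3) and "t" (3): a world point X has camera coordinates R X + t. Camera axes: x right, y down, z forward; pixel columns grow to the right and rows downward; lengths in m; the calibration is good to about 2 mm. A picture is of the moment at which its call begins. There is no depth.
A pose or a line that the arm cannot do raises ctrl.MotionError and nothing moves.
- ctrl.close_job(): hands the job in; it is judged then, once.
Readings, each from a call of its own:
- ctrl.read_t(): time.
- ctrl.read_joint_positions(): joint angles.
- ctrl.read_joint_vel(): joint speeds.
- ctrl.read_joint_efforts(): joint torques, N m.
- ctrl.read_tool_pos(): TCP position.
- ctrl.read_eef_rot(): TCP orientation.
- ctrl.read_force(): force on the tool from outside, world axes, zero at the start.
- ctrl.read_moment(): the same for the moment, N m.
- ctrl.read_gripper_width(): finger opening in m.
- ctrl.read_gripper_force(): force on a finger pad.
Only numpy, scipy, OpenCV 4.12 (cv2) and the standard library are available. Lean on these libraries where they do the work, as an engineer would, in place of code of your own. Each camera call takes 0.05 s, during which the arm holds its last target. There are 200 camera calls.

## Working session

There is one attempt and no reset: what is moved stays moved. The work goes in short steps, each a Python script; the robot and the scene stay as the last script left them, time stands still between calls to the robot, and variables do not carry over. Pictures are saved under pics/ and viewed, at most 14 in all, crops included, and the job is handed in when it is done.

```bash
mkdir -p pics; python3 - <<'E'
from bench import ctrl
import cv2,numpy as np
for n in("top","scene"):
    f=ctrl.grab_frame(n); cv2.imwrite(f"pics/{n}0.png",f["image"][...,::-1]); print(n,f["fx"],f["fy"],f["cx"],f["cy"],np.round(f["R"],3).tolist(),np.round(f["t"],3), (-f["R"].T@f["t"]).round(3))
print(ctrl.read_eef_rot(),ctrl.read_t())
E
```

```text
top 385.81423379831733 385.81423379831733 309.5550781942523 198.6323467106332 [[0.016, -1.0, 0.007], [-0.997, -0.016, -0.081], [0.081, -0.006, -0.997]] [-0.077  0.479  1.153] [ 0.386 -0.062  1.188]
scene 508.2856386507145 508.2856386507145 329.99469980132596 197.09099745623863 [[-0.455, 0.89, 0.003], [0.672, 0.345, -0.656], [-0.585, -0.296, -0.755]] [ 0.284 -0.264  1.695] [1.298 0.341 1.107]
[-5.86723284e-01 -3.08593878e+00  1.70165094e-03] 0.1
```

View pics/top0.png

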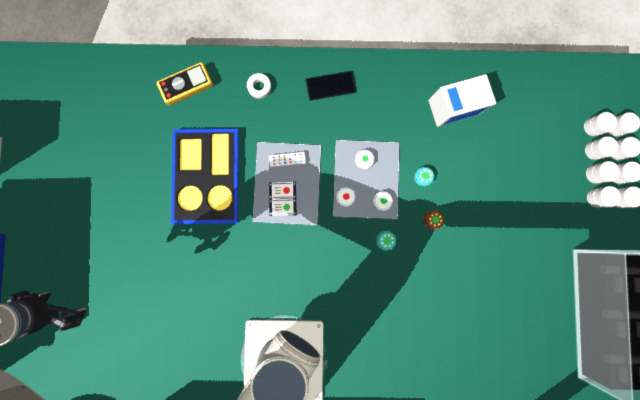

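View pics/scene0.png

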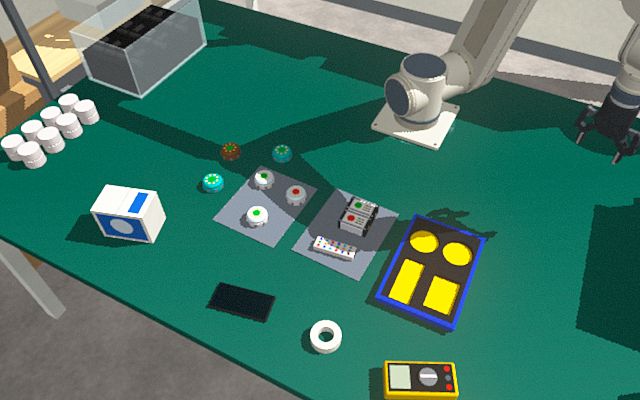

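The top view has the tray at (205,175), with the driver and remote pockets above the round ones. The drivers are at (283,190) red and (283,207) green, and the remote is at (288,158). The good lamps are at (365,158) and (383,201), and the reject lamp is at (346,197). The turquoise and brown lamps are look-alikes. Next I'll measure these positions.

```bash
cat > h.py <<'E'
from bench import ctrl
import cv2,numpy as np
from scipy.spatial.transform import Rotation as Ro
def cast(f,uv,z):
    u,v=uv; d=f["R"].T@np.array([(u-f["cx"])/f["fx"],(v-f["cy"])/f["fy"],1]); c=-f["R"].T@f["t"]
    return (c+d*(z-c[2])/d[2])[:2]
def hsv(f): return cv2.cvtColor(f["image"],cv2.COLOR_RGB2HSV)
def blobs(m,amin,amax=1e9):
    cs,_=cv2.findContours(m.astype(np.uint8),cv2.RETR_EXTERNAL,cv2.CHAIN_APPROX_NONE)
    out=[]
    for c in cs:
        M=cv2.moments(c); 
        if amin<=M["m00"]<=amax: out.append((M["m10"]/M["m00"],M["m01"]/M["m00"],M["m00"],c))
    return out
def rect(f,c,z):
    """min-area rectangle in world plane: centre, long, short, yaw of long axis"""
    P=np.float32([np.array(cast(f,p[0],z))*1000 for p in c])
    (x,y),(w,h),a=cv2.minAreaRect(P)
    a=np.radians(a); 
    if h>w: w,h,a=h,w,a+np.pi/2
    return round(x/1000,4),round(y/1000,4),round(w),round(h),round((a+np.pi/2)%np.pi-np.pi/2,3)
def down(yaw):
    """tool pointing down, closing line (tool y) along world direction yaw"""
    y=np.array([np.cos(yaw),np.sin(yaw),0]); z=np.array([0,0,-1.]); return Ro.from_matrix(np.c_[np.cross(y,z),y,z]).as_rotvec()
E
python3 - <<'E'
from h import *
f=ctrl.grab_frame("top"); H=hsv(f); h,s,v=[H[...,i].astype(int) for i in range(3)]
box=lambda a,b,c,d:(np.add.outer(np.zeros(400),np.arange(640))>=a)&(np.add.outer(np.zeros(400),np.arange(640))<b)&(np.add.outer(np.arange(400),np.zeros(640))>=c)&(np.add.outer(np.arange(400),np.zeros(640))<d)
for b in blobs((h>20)&(h<35)&(s>120)&(v>80)&box(165,245,120,230),80): print("pocket",np.round(b[:3],1),cast(f,b[:2],.022).round(4),rect(f,b[3],.022))
for b in blobs((h>45)&(h<75)&(s>120)&box(255,400,140,220),8): print("green",np.round(b[:3],1),cast(f,b[:2],.031).round(4))
for b in blobs(((h<8)|(h>172))&(s>120)&box(255,400,140,220),8): print("red",np.round(b[:3],1),cast(f,b[:2],.031).round(4))
for b in blobs((v>200)&box(258,318,145,220),15): print("white",np.round(b[:3],1),rect(f,b[3],.021))
c=f["image"][125:225,165:405]; cv2.imwrite("pics/c1.png",cv2.resize(c,(800,333),interpolation=cv2.INTER_CUBIC)[...,::-1])
E
```

```text
pocket [219.3 197.4 489. ] [0.4796 0.2044] (0.4795, 0.204, 76, 76, np.float64(0.017))
pocket [189.7 197.7 483.5] [0.4772 0.2939] (0.478, 0.2944, 76, 76, np.float64(0.017))
pocket [190.6 154.1 647.5] [0.6108 0.2968] (0.611, 0.297, 99, 64, np.float64(0.039))
pocket [219.5 154.1 676. ] [0.6125 0.2084] (0.613, 0.2086, 125, 52, np.float64(0.033))
green [286.3 206.8  17.5] [0.4541 0.0006]
green [383.4 200.5  17.5] [ 0.4779 -0.2913]
green [365. 158.  14.] [ 0.6063 -0.2352]
red [345.6 196.1  20. ] [ 0.4891 -0.1773]
red [286.  189.9  27. ] [0.5049 0.0028]
white [280.4 211.5 460. ] (0.4447, 0.0139, 145, 55, np.float64(-1.555))
white [282.2 189.7 213. ] (0.5063, 0.0154, 62, 35, np.float64(-1.501))
white [ 284.4  154.8 1037.5] (0.6027, 0.0007, 181, 84, np.float64(-1.553))
```

View pics/c1.png

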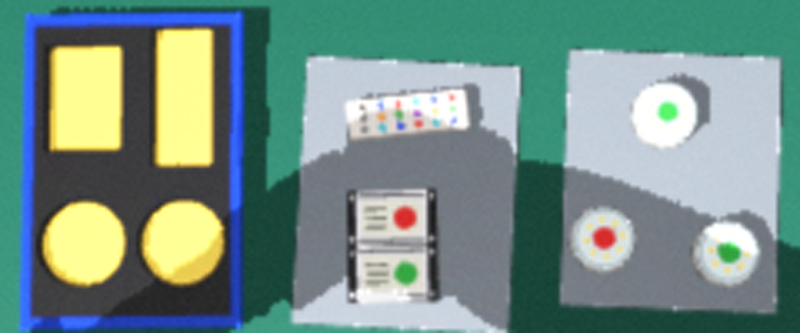

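The crop shows the driver bodies centred near crop (393,273) green and (393,217) red, with the remote near (408,114). I'll go over them with the wrist camera to refine those positions.

```bash
python3 - <<'E'
from h import *
ctrl.move_to([0.52,0.01,0.30],down(np.pi/2)); print(ctrl.read_t(),ctrl.read_joint_positions())
f=ctrl.grab_frame("wrist"); np.save("w1.npy",f,allow_pickle=True); cv2.imwrite("pics/w1.png",f["image"][...,::-1]); print((-f["R"].T@f["t"]).round(3),f["R"].round(2).tolist(),f["fx"])
H=hsv(f); h,s,v=[H[...,i].astype(int) for i in range(3)]
for b in blobs((h>45)&(h<75)&(s>120),100): print("green",np.round(b[:3],1),cast(f,b[:2],.031).round(4))
for b in blobs(((h<8)|(h>172))&(s>120),100): print("red",np.round(b[:3],1),cast(f,b[:2],.031).round(4))
E
```

```text
2.2917 [-1.41076118e-01  1.96142304e-01  1.11125701e-01  1.48585773e+00
  1.37938354e-04 -1.41768362e-01]
[0.447 0.011 0.441] [[-0.0, 1.0, 0.0], [0.96, 0.0, 0.29], [0.29, 0.0, -0.96]] 341.1919082718523
green [127.4 222.3 167. ] [ 0.6062 -0.235 ]
green [ 62.6 121.1 214.5] [ 0.4788 -0.2909]
green [309.4 100.4 224. ] [ 0.4551 -0.    ]
green [ 30.9   8.8 281. ] [ 0.3602 -0.2996]
red [311.2 143.8 201.5] [0.5054 0.0017]
red [159.8 130.5 214. ] [ 0.4896 -0.178 ]
```

View pics/w1.png

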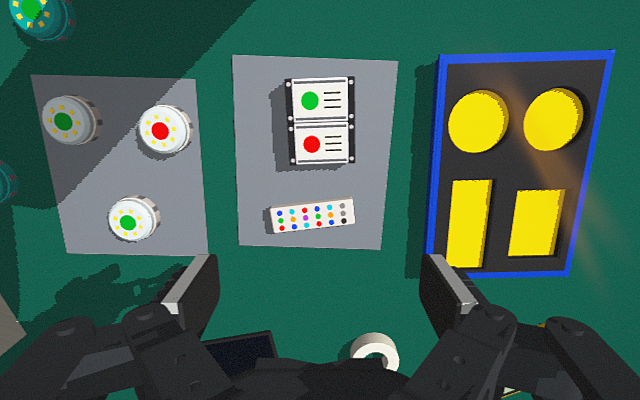

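The wrist view matches the top view to about 1 mm. It shows the green driver at (320,100), the red one at (322,143) and the remote at (313,216). I'll get outlines from the white masks.

```bash
python3 - <<'E'
from h import *
f=np.load("w1.npy",allow_pickle=True).item(); H=hsv(f); h,s,v=[H[...,i].astype(int) for i in range(3)]
w=((v>195)&(s<60)).astype(np.uint8); r=np.zeros_like(w); r[72:170,280:360]=w[72:170,280:360]
for b in blobs(r,300): print("label",np.round(b[:3],1),rect(f,b[3],.031))
r[:]=0; r[190:245,262:364]=(((v>190)|(s>110)))[190:245,262:364]
for b in blobs(cv2.morphologyEx(r,cv2.MORPH_CLOSE,np.ones((5,5))),300): print("remote",np.round(b[:3],1),rect(f,b[3],.021))
for p in [(287,79),(350,77),(354,163),(290,164)]: print(cast(f,p,.031).round(4))
for j,y in [(0.478,-.291)],: pass
E
```

```text
label [ 321.1  142.5 2063.5] (0.5044, 0.0134, 63, 49, np.float64(-1.535))
label [ 319.9   99.  2311.5] (0.4542, 0.0119, 64, 49, np.float64(-1.535))
remote [ 312.7  215.4 1956.5] (0.6007, 0.0026, 108, 35, np.float64(-1.447))
[ 0.4317 -0.0254]
[0.4295 0.0463]
[0.5288 0.0538]
[ 0.53   -0.0243]Traceback (most recent call last):
  File "<stdin>", line 8, in <module>
ValueError: not enough values to unpack (expected 2, got 1)
```

```bash
cat >> h.py <<'E'
def pick(x,y,yaw,z,grip=40):
    ctrl.open_gripper(); ctrl.move_to([x,y,0.15],down(yaw)); ctrl.line_to([x,y,z+.03],feed=.2)
    hit=ctrl.line_to([x,y,z],feed=.06,until_force=10); ctrl.close_gripper(grip)
    print("pick",hit,"w",round(ctrl.read_gripper_width(),4),"F",ctrl.read_gripper_force(),ctrl.read_tool_pos().round(4),"t",ctrl.read_t())
    ctrl.line_to([x,y,z+.03],feed=.1); ctrl.line_to([x,y,0.15],feed=.25)
def place(x,y,yaw,z):
    ctrl.move_to([x,y,0.15],down(yaw)); ctrl.line_to([x,y,z+.02],feed=.15)
    hit=ctrl.line_to([x,y,z-.002],feed=.03,until_force=6)
    p=ctrl.read_tool_pos(); print("place",hit,p.round(4),"nominal",z,"w",round(ctrl.read_gripper_width(),4),"F",ctrl.read_force().round(1))
    ctrl.open_gripper(); ctrl.line_to([x,y,z+.04],feed=.1); ctrl.line_to([x,y,0.15],feed=.3); print("t",ctrl.read_t())
E
python3 - <<'E'
from h import *
pick(.4785,-.291,0.0,.009)
f=ctrl.grab_frame("wrist"); cv2.imwrite("pics/w2.png",f["image"][...,::-1])
place(.4795,.2042,0.026,.023)
f=ctrl.grab_frame("wrist"); cv2.imwrite("pics/w3.png",f["image"][...,::-1])
H=hsv(f); h,s,v=[H[...,i].astype(int) for i in range(3)]
for b in blobs((h>45)&(h<75)&(s>120),100,3000): print("green",np.round(b[:3],1),cast(f,b[:2],.045).round(4))
E
```

```text
pick False w 0.0585 F 42.6984965801239 [ 0.4787 -0.2912  0.0096] t 5.5667
place True [0.4793 0.2042 0.0236] nominal 0.023 w 0.0585 F [-0.8 -0.6  5.8]
t 11.3333
green [318.3 195.5 514. ] [0.4796 0.2038]
```

View pics/w3.png

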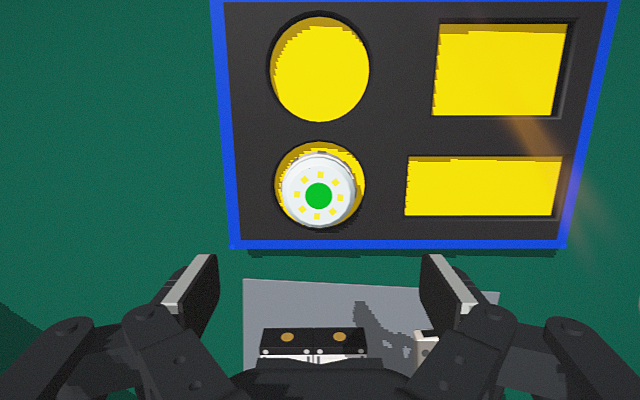

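The lamp is seated in its round pocket at (318,190), with its dot within 1 mm of the pocket centre. The second lamp and the remote are next.

```bash
python3 - <<'E'
from h import *
pick(.6062,-.235,0.0,.009)
place(.4775,.2941,0.026,.023)
pick(.6007,.0026,.124,.011,35)
place(.6128,.2085,1.597,.027)
f=ctrl.grab_frame("wrist"); cv2.imwrite("pics/w4.png",f["image"][...,::-1])
E
```

```text
pick False w 0.0585 F 43.071616888046265 [ 0.6065 -0.2351  0.0097] t 15.0
place True [0.4773 0.294  0.0237] nominal 0.023 w 0.059 F [-1.9 -1.   6.1]
t 20.8833
pick False w 0.035 F 35.43735444545746 [0.6009 0.0026 0.0114] t 24.1667
place True [0.6126 0.2085 0.0274] nominal 0.027 w 0.0349 F [-0.8 -0.8  5.4]
t 29.2417
```

View pics/w4.png

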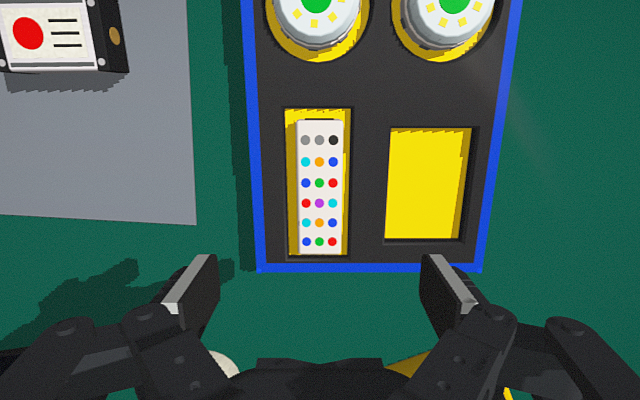

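The remote is in its pocket. Next I'll slide the good driver out about 60 mm toward -y with closed fingers on its end.

```bash
python3 - <<'E'
from h import *
c=np.array([.4542,.0122]); u=np.array([-.036,1.]); u/=np.linalg.norm(u)
P=lambda s,z:[*(c+s*u),z]
ctrl.close_gripper(30); ctrl.move_to(P(.070,.12),down(.036)); ctrl.line_to(P(.070,.013),feed=.15)
print(ctrl.line_to(P(-.010,.013),feed=.05,until_force=30),ctrl.read_force().round(1),ctrl.read_tool_pos().round(4))
ctrl.line_to(P(.02,.013),feed=.15); ctrl.line_to(P(.02,.12),feed=.25); ctrl.open_gripper()
ctrl.move_to([.50,-.02,.28],down(np.pi/2)); print(ctrl.read_t())
f=ctrl.grab_frame("wrist"); cv2.imwrite("pics/w5.png",f["image"][...,::-1]); np.save("w5.npy",f,allow_pickle=True)
H=hsv(f); h,s,v=[H[...,i].astype(int) for i in range(3)]
w=((v>140)&(s<60)).astype(np.uint8)
for b in blobs(w,1200,6000): print("label",np.round(b[:3],1),rect(f,b[3],.031))
for b in blobs((h>45)&(h<75)&(s>120),100,3000): print("green",np.round(b[:3],1),cast(f,b[:2],.031).round(4))
for b in blobs(((h<8)|(h>172))&(s>120),100): print("red",np.round(b[:3],1),cast(f,b[:2],.031).round(4))
E
```

```text
False [ 0.2 -0.7 -0.2] [0.4545 0.0023 0.013 ]
37.0667
label [ 503.5  247.4 2188. ] (0.6135, 0.21, 114, 40, np.float64(0.044))
label [ 519.2  140.  1899. ] (0.4774, 0.2077, 63, 53, np.float64(0.749))
label [ 600.5  138.  1878.5] (0.475, 0.2984, 65, 54, np.float64(0.858))
green [521.  142.8 247.5] [0.4815 0.2111]
green [602.9 141.  248. ] [0.4795 0.3042]
green [282.5 121.4 235. ] [ 0.4572 -0.0604]
green [ 48.8  25.9 309. ] [ 0.3596 -0.2999]
red [337.2 163.6 215. ] [0.5053 0.0016]
red [180.7 150.4 224.5] [ 0.4897 -0.1782]
```

View pics/w5.png

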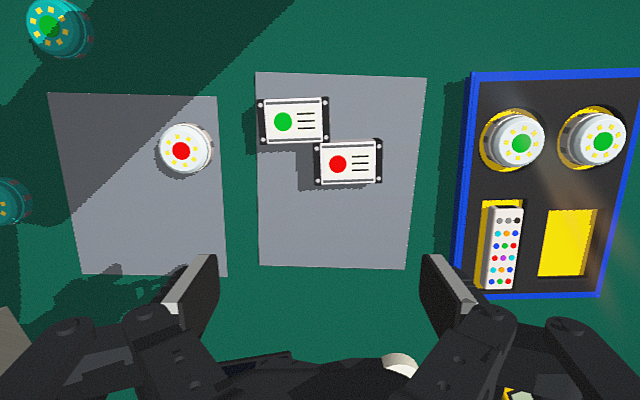

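The green driver slid out 60 mm, with its dot now at (282,121), and stayed straight. The red one at (338,163) did not move. Now I'll pick up the green driver and place it.

```bash
python3 - <<'E'
from h import *
pick(.4563,-.0485,.036,.010,50)
place(.6109,.2969,1.597,.024)
ctrl.move_to([.50,.24,.28],down(np.pi/2)); print(ctrl.read_t())
f=ctrl.grab_frame("wrist"); cv2.imwrite("pics/w6.png",f["image"][...,::-1])
H=hsv(f); h,s,v=[H[...,i].astype(int) for i in range(3)]
for b in blobs((v>140)&(s<60),1200,6000): print("white",np.round(b[:3],1),rect(f,b[3],.045),rect(f,b[3],.037))
for b in blobs((h>45)&(h<75)&(s>120),100,3000): print("green",np.round(b[:3],1),cast(f,b[:2],.045).round(4))
E
```

```text
pick False w 0.0487 F 52.131314277648926 [ 0.4565 -0.0486  0.0105] t 40.425
place True [0.6107 0.2968 0.0245] nominal 0.024 w 0.0491 F [-1.  -1.   6.3]
t 45.8
46.55
white [ 366.1  251.2 1942.5] (0.6103, 0.2971, 75, 50, np.float64(0.046)) (0.6142, 0.2983, 77, 51, np.float64(0.046))
white [ 294.   247.7 2290.5] (0.6067, 0.2103, 110, 35, np.float64(0.026)) (0.6105, 0.2097, 112, 36, np.float64(0.026))
white [ 286.8  140.6 2124. ] (0.4774, 0.2051, 57, 57, np.float64(-1.329)) (0.4784, 0.2043, 59, 58, np.float64(-1.329))
white [ 365.7  138.8 2129. ] (0.4755, 0.2915, 58, 56, np.float64(0.792)) (0.4765, 0.2926, 59, 57, np.float64(0.792))
white [  12.7  222.2 3055. ] (0.5502, -0.1047, 201, 45, np.float64(-0.261)) (0.5528, -0.112, 205, 46, np.float64(-0.261))
green [365.9 261.1 164. ] [0.6227 0.2973]
green [285.4 143.  236. ] [0.4794 0.2035]
green [367.1 141.2 234.5] [0.4775 0.293 ]
```

View pics/w6.png

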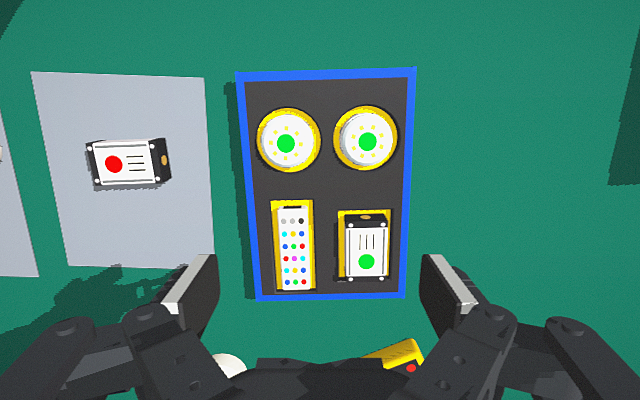

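The picture shows all four parts seated flat and centred within about 3 mm, with the rejects on their pads and the arm clear. I'm handing in.

```bash
python3 -c "
from bench import ctrl
print(ctrl.close_job(),ctrl.read_t())"
```

```text
the job is handed in; nothing more can be done
the job is handed in; nothing more can be done
```

I packed both green-dot lamps, the remote and the green-dot driver flat in their pockets, each within about 3 mm of centre in the last picture, left both red-dot rejects in place, and handed the job in at about 47 s; the hand-in call gave no verdict.

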